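# Set out slotted weights in size order beside a laboratory balance

### The job

Set the four loose slotted brass weights out to be checked on the balance: lay them flat on the four round felt pads of the weight tray, one to a pad and near its middle, in order of size from the smallest on the pad next to the balance to the largest on the pad farthest from it. Set each one down gently, never letting it drop, and do not bump the balance.

Things in the scene. Friction and masses are not known exactly. Their poses are not given: they have to be found in the camera images.
- w500: slotted brass weight of 500 g, a flat round disc lying on the bench: 56 mm across, 26 mm thick, with a slot 6 mm wide from its centre out to its edge along its +x axis. Origin: centre of its underside; z up along its axis. It can be gripped across its rim from above, either way round.
- w200: slotted brass weight of 200 g, a flat round disc lying on the bench: 46 mm across, 15.5 mm thick, with a slot 6 mm wide from its centre out to its edge along its +x axis. Origin: centre of its underside; z up along its axis. It can be gripped across its rim from above, either way round.
- w100: slotted brass weight of 100 g, a flat round disc lying on the bench: 36 mm across, 13 mm thick, with a slot 6 mm wide from its centre out to its edge along its +x axis. Origin: centre of its underside; z up along its axis. It can be gripped across its rim from above, either way round.
- w50: slotted brass weight of 50 g, a flat round disc lying on the bench: 27 mm across, 12 mm thick, with a slot 6 mm wide from its centre out to its edge along its +x axis. Origin: centre of its underside; z up along its axis. It can be gripped across its rim from above, either way round.
- pad_a: one of four alike flat round pads of blue felt, 64 mm across and 3 mm thick, fixed in a row on the tray, 80 mm from centre to centre; the letter says nothing of which place in the row it has. Origin: centre of its underside, so its top (where a weight lies) is 3 mm higher, 11 mm above the bench. z up.
- pad_b: one of four alike flat round pads of blue felt, 64 mm across and 3 mm thick, fixed in a row on the tray, 80 mm from centre to centre; the letter says nothing of which place in the row it has. Origin: centre of its underside, so its top (where a weight lies) is 3 mm higher, 11 mm above the bench. z up.
- pad_c: one of four alike flat round pads of blue felt, 64 mm across and 3 mm thick, fixed in a row on the tray, 80 mm from centre to centre; the letter says nothing of which place in the row it has. Origin: centre of its underside, so its top (where a weight lies) is 3 mm higher, 11 mm above the bench. z up.
- pad_d: one of four alike flat round pads of blue felt, 64 mm across and 3 mm thick, fixed in a row on the tray, 80 mm from centre to centre; the letter says nothing of which place in the row it has. Origin: centre of its underside, so its top (where a weight lies) is 3 mm higher, 11 mm above the bench. z up.
- tray: flat aluminium weight tray fixed on the bench, 90 mm (its x) by 316 mm (its y), plate 8 mm thick with a lip 12 mm high at each short end; the four pads stand in a row along its y axis, at -120, -40, 40 and 120 mm from its middle. Origin: centre of its underside, at bench height; x away from the robot, z up.
- balance: pale grey laboratory balance fixed on the bench, 48 mm high, round steel pan, dark display towards the robot; it stands 25 mm or more beyond one end of the tray (its +y or -y end; a shut wooden case 54 mm high stands beyond the other). Origin: under the display, at bench height; its body reaches -48 to 192 mm along x (away from the robot), 85 mm to either side along y. z up.

How it is judged:
By the outcome, as a careful person would: the job done as asked, in the order asked, and still so for the second after the job is handed in, with the robot touching nothing.
It also fails if it takes over 128 s, if anything falls off the work surface, if the arm or the gripper's body presses on something with over 40 N, if the wrist force passes 120 N, or if a joint passes its speed limit or range.

### The arm

A 6-joint arm with a two-finger parallel gripper is mounted at the origin on the work surface. World frame = base frame: x ahead of the robot, y to its left, z up, the work surface at z = 0. Lengths are in m, angles in degrees, forces in N, time in s.
With the tool pointing down it reaches from about 0.4 to 0.825 m from the base axis. Payload 7 kg.
Tool frame: the origin (TCP) lies at the very end of the fingers, on their centre line; the grasp point (between the pads) lies 19 mm behind it (r.grip_depth is the distance from the TCP to the grasp point, in m); z points along the fingers, y is the line along which they close (so a half turn about z gives the same grasp; the last joint's range is limited). The gripper opens to 88 mm and grips with 3 to 60 N. Pads are 19 mm wide; open, the fingers measure 130 mm over their backs; the gripper's body (78 mm by 193 mm) begins 47 mm behind the grasp point.
Start: joints at [-58.78, 20.546, 0.682, 0, -70.136, -16.507], TCP at [0.171, -0.653, 0.227] pointing down, gripper open.
Joint ranges: [-176.03, 176.03], [-82.01, 121.73], [-58.28, 71.71], [-173.87, 95.51], [-174.79, -0.11], [-173.66, 173.66]. Speed limits (degrees/s): [136.94, 136.94, 172.46, 180, 180, 180].

### API

Orientations are given as [roll, pitch, yaw] about the fixed x, y, z axes, in that order (R = Rz(yaw) Ry(pitch) Rx(roll)).
In Python, from plant import r gives the robot as it stands.
- The arm moves only by the tool play_rows, never from a script. Its argument "rows" is a list that holds one entry, the list of rows, each a list of 5 numbers: the closure, from 0 (fully open) to 1 (shut), then the shift along the tool's x, y, z each as a share of 0.5 m, from -1 to 1, then the turn about the tool's z as a share of 1.5 rad, from -1 to 1. A call has exactly 8 rows; each row is the pose to reach, as a shift and turn from the pose commanded when the call began, along the tool's axes at that moment; what a row does not reach only later rows make up. A row lasts 1/12 s, in which the tool goes at most 41.7 mm and 7.16 degrees, less where a joint would pass 70% of its speed; a pose out of reach is approached as far as the arm can. A call with a number of a shift or a turn outside -1 to 1 is refused whole. A call with a gripper value outside its range is refused whole. The fingers move at their own pace and stop on an object; "squeeze" is the grip in N (left out, the last holds). Time passes only in rows, so rows that repeat a pose let the fingers close, or fill a call up. It gives the time, the measured TCP pose, the force, the opening and the grip force at its end, in the units of the state.
- r.get_state(): the state, without advancing time (a new reading comes with each control period).
- r.capture(name): name is "scene" or "side" or "wrist"; returns the picture (384x512x3 uint8, red, green, blue); there is no depth.
- r.camera_info(name): a dict with "fovy" (degrees; the focal length in pixels is half the picture's height over the tangent of half this angle, whatever the lens; pixels are square), "cx", "cy" (the principal point, pixels), "k1" (the pictures are not rectified: a ray, as slopes to the right and down, at radius r is drawn at 1 + k1 r^2 times it, then the intrinsics apply), "pose" (4x4, takes a point from camera to world coordinates). Camera axes: x right, y down, z forward; pixel columns grow to the right and rows downward; lengths in m; the calibration is good to about 2 mm. A picture is of the moment at which its call begins: read the wrist's pose just before it. camera_info takes no time and is no camera call; for the wrist camera it gives the pose at the moment of the call.
- r.close_job(): hands the job in; it is judged then, once.
The state is a dict: "time_s": time; "joints": joint angles; "qd": joint speeds; "joint_torque": joint torques, N m; "tcp_pos": TCP position; "eef_rot": TCP orientation; "contact_force": force on the tool from outside, world axes, zero at the start; "moment": the same for the moment, N m; "gripper_width": finger opening in m; "gripper_force": force on a finger pad.
Only numpy, scipy, OpenCV 4.12 (cv2) and the standard library are available. Lean on these libraries where they do the work, as an engineer would, in place of code of your own. Each camera call takes 0.05 s, during which the arm holds its last target. There are 200 camera calls.

## Working session

There is one attempt and no reset: what is moved stays moved. The work goes in short steps, Python scripts to look and compute and a tool call to move; the robot and the scene stay as the last step left them, time stands still between calls to the robot, and variables do not carry over. Pictures are saved under pics/ and viewed, at most 14 in all, crops included, and the job is handed in when it is done.

Besides the shell and the picture viewer there is one more tool, called after "Call:" as name([rows], argument=value, ...), one row to a line, values as JSON. play_rows: Moves the arm, as the interface text tells. Its arguments: {"type":"object","properties":{"rows":{"type":"array","items":{"type":"array","items":{"type":"array","items":{"type":"number"}}}},"squeeze":{"type":"number"}},"required":["rows"]}

```bash
ls; mkdir -p pics; python3 - <<'E'
from plant import r
import cv2,numpy as np
for n in ["scene","side"]:
    im=r.capture(n); cv2.imwrite(f"pics/{n}0.png",cv2.resize(im[:,:,::-1],(800,600),interpolation=cv2.INTER_CUBIC))
    i=r.camera_info(n); print(n,i["fovy"],i["cx"],i["cy"],i["k1"],np.round(i["pose"],4).tolist())
i=r.camera_info("wrist");print(i)
print(r.get_state())
E
```

```text
pics
scene 43.94354757384651 248.8273556992464 193.67160476061144 -0.04090066133284028 [[-0.8787, 0.4087, -0.2467, 0.8271], [0.4773, 0.7427, -0.4696, 0.4568], [-0.0087, -0.5304, -0.8477, 0.8766], [0.0, 0.0, 0.0, 1.0]]
side 50.003910871594734 256.5386773058836 183.86882425645774 -0.10670289655788256 [[0.8811, -0.3123, 0.3551, 0.3031], [-0.4726, -0.5581, 0.682, -0.5505], [-0.0148, -0.7688, -0.6394, 0.5518], [0.0, 0.0, 0.0, 1.0]]
{'fovy': 64.02519695267222, 'cx': 263.9079550389733, 'cy': 189.95266067223605, 'k1': -0.019919058461825335, 'pose': array([[-0.25427528,  0.92152115,  0.29350104,  0.09068902],
       [ 0.96712952,  0.24161149,  0.07927413, -0.67309361],
       [ 0.00213957,  0.30401097, -0.95266613,  0.38387555],
       [ 0.        ,  0.        ,  0.        ,  1.        ]])}
{'time_s': 0.1, 'joints': array([-5.87797186e+01,  2.05871811e+01,  6.40063403e-01, -1.92885898e-02,
       -7.01343228e+01, -1.65057822e+01]), 'qd': array([-0.10166877, -0.03741735,  0.12987646,  0.08835025, -0.07192179,
        0.01178873]), 'joint_torque': array([ 8.60706477e-04, -5.84168351e+01,  2.93750721e+01,  7.01558501e+00,
        1.01112068e-02, -5.06882736e-05]), 'tcp_pos': array([ 0.17131894, -0.65245911,  0.22572108]), 'eef_rot': array([ 1.79916763e+02, -5.75426477e-03, -1.65292064e+02]), 'contact_force': array([-0.18612989, -0.23167439,  0.22472914]), 'moment': array([ 0.00731954, -0.03184263,  0.03261826]), 'gripper_force': 0.0, 'gripper_width': 0.08751888197553592}
```

View pics/scene0.png

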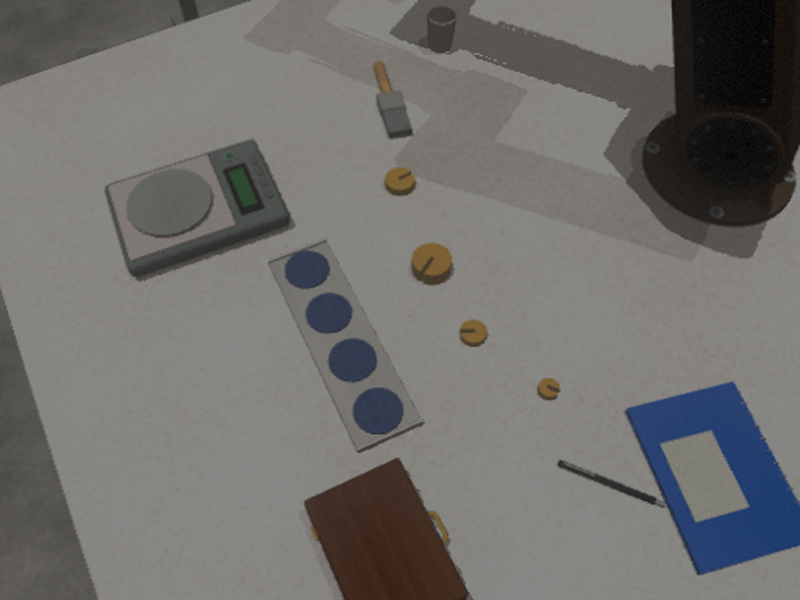

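View pics/side0.png

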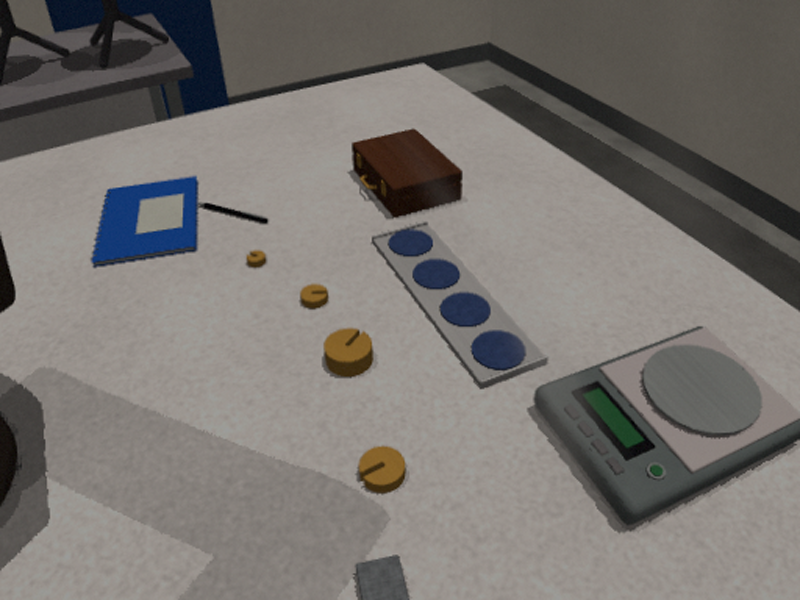

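The scene picture shows the balance at the upper end of the tray. The pads are at (307,269), (329,313), (353,359) and (378,410). The weights are w200 (400,180), w500 (431,263), w100 (473,332) and w50 (549,388). The slot tips are near (411,176), (421,276), (460,331) and (560,389). The side picture agrees with this.

```bash
cat > h.py <<'E'
from plant import r
import cv2,numpy as np
from scipy.optimize import least_squares
W={"w500":(.056,.026),"w200":(.046,.0155),"w100":(.036,.013),"w50":(.027,.012)}
def K(i):
    f=192/np.tan(np.radians(i["fovy"]/2)); return f
def proj(P,i):
    T=np.linalg.inv(i["pose"]); c=np.atleast_2d(P)@T[:3,:3].T+T[:3,3]
    s=c[:,:2]/c[:,2:]; s=s*(1+i["k1"]*(s**2).sum(1,keepdims=True))
    return s*K(i)+[i["cx"],i["cy"]]
def ray(uv,z,i):
    s=d=(np.array(uv,float)-[i["cx"],i["cy"]])/K(i)
    for _ in range(20): s=d/(1+i["k1"]*(s@s))
    w=i["pose"][:3,:3]@[*s,1]; o=i["pose"][:3,3]
    return (o+w*(z-o[2])/w[2])[:2]
A=np.linspace(0,2*np.pi,90)[:,None]
def cen(p):
    h=cv2.convexHull(p.astype(np.float32)); m=cv2.moments(h); return np.array([m["m10"],m["m01"]])/m["m00"],m["m00"]
def disc(x,y,d,z0,z1,i):
    c=np.hstack([x+d/2*np.cos(A),y+d/2*np.sin(A)])
    return cen(proj(np.vstack([np.c_[c,0*A+z0],np.c_[c,0*A+z1]]),i))
def blobs(im,kind):
    h=cv2.cvtColor(im,cv2.COLOR_RGB2HSV)
    lo,hi=((8,120,60),(28,255,255)) if kind=="brass" else ((105,80,40),(130,255,255))
    m=cv2.inRange(h,lo,hi)
    m=cv2.morphologyEx(m,cv2.MORPH_CLOSE,np.ones((3,3)))
    cs,_=cv2.findContours(m,cv2.RETR_EXTERNAL,cv2.CHAIN_APPROX_NONE)
    return [cen(c[:,0,:]) for c in cs if len(c)>15 and cv2.contourArea(c)>60]
def fit(uv,d,z0,z1,i):
    s=least_squares(lambda q:disc(q[0],q[1],d,z0,z1,i)[0]-uv,ray(uv,(z0+z1)/2,i)); return s.x,disc(*s.x,d,z0,z1,i)[1]
E
python3 - <<'E'
from h import *
G={"scene":{"w200":(400,180,411,176),"w500":(431,263,421,276),"w100":(473,332,460,331),"w50":(549,388,560,389),"p0":(307,269),"p1":(329,313),"p2":(353,359),"p3":(378,410)},
"side":{"w200":(381,470,362,470),"w500":(347,352,360,335),"w100":(314,296,327,292),"w50":(256,258,249,259),"p0":(498,349),"p1":(465,309),"p2":(436,274),"p3":(410,242)}}
for n in G:
    im=r.capture(n); i=r.camera_info(n)
    B={k:blobs(im,k) for k in("brass","blue")}
    for k,g in G[n].items():
        bs=B["brass" if k[0]=="w" else "blue"]; g=np.array(g)/1.5625
        b=min(bs,key=lambda b:np.hypot(*(b[0]-g[:2])))
        d,z0,z1=(W[k][0],0,W[k][1]) if k[0]=="w" else (.064,.008,.011)
        x,a=fit(b[0],d,z0,z1,i)
        t=ray(g[2:],z1,i)-x if k[0]=="w" else None
        print(n,k,np.round(b[0]-g[:2],1),np.round(x,4),"area",round(b[1]),round(a),"" if t is None else ("slot",round(np.degrees(np.arctan2(t[1],t[0])))))
E
```

```text
scene w200 [-0.5 -0.7] [ 0.4527 -0.2145] area 187 300 ('slot', 147)
scene w500 [ 0.2 -2.5] [ 0.4879 -0.0567] area 381 579 ('slot', 39)
scene w100 [-0.1 -0.6] [0.4962 0.0692] area 168 253 ('slot', -18)
scene w50 [-0.4 -0.8] [0.4544 0.1863] area 104 166 ('slot', 127)
scene p0 [-0.6  0. ] [ 0.6504 -0.1299] area 450 560 
scene p1 [-0.5 -0.3] [ 0.6545 -0.0498] area 511 624 
scene p2 [-0.7  0.4] [0.6592 0.0303] area 582 698 
scene p3 [-0.4  0.3] [0.6637 0.1102] area 657 782 
side w200 [ 0.3 -0.7] [ 0.4551 -0.2094] area 662 750 ('slot', 172)
side w500 [ 0.5 -0.1] [ 0.4922 -0.0494] area 732 829 ('slot', 17)
side w100 [-0.2 -0.3] [0.4982 0.0722] area 189 242 ('slot', -31)
side w50 [-0.3  0.3] [0.4565 0.1888] area 82 123 ('slot', -155)
side p0 [-0.9  0.5] [ 0.6488 -0.1281] area 602 712 
side p1 [-0.3  0.1] [ 0.6546 -0.0487] area 502 583 
side p2 [-0.3 -0.2] [0.6591 0.0312] area 413 482 
side p3 [-0.   0.2] [0.664  0.1116] area 348 402
```

Pads agree between the cameras with an 80 mm pitch. Weights agree to about 5 mm, so I'll refine them with the wrist camera. I'm setting up a pose tracker that gives each shift in tool shares.

```bash
cat > n.py <<'E'
# n.py sx sy sz st [/ x y z yaw]: book the last row played, compare with measured, give shares to next target
import sys,json,os,numpy as np
from plant import r
c=np.array(json.load(open("c.json")) if os.path.exists("c.json") else [.171,-.653,.227,-165.287])
def R(y): y=np.radians(y); return np.array([[np.cos(y),np.sin(y),0],[np.sin(y),-np.cos(y),0],[0,0,-1]])
a=sys.argv[1:]; b=[float(v) for v in a[:4]]
c[:3]+=R(c[3])@np.array(b[:3])*.5; c[3]-=np.degrees(b[3]*1.5); json.dump(c.tolist(),open("c.json","w"))
s=r.get_state(); print("cmd",c.round(4),"meas",s["tcp_pos"].round(4),s["eef_rot"].round(1),"F",s["contact_force"].round(1),"w",round(s["gripper_width"],4),"t",round(s["time_s"],2))
for k in range(4,len(a),5):
    t=np.array([float(v) for v in a[k+1:k+5]])
    d=R(c[3]).T@(t[:3]-c[:3])/.5; print("shares",d.round(3),"turn",round(-np.radians(t[3]-c[3])/1.5,3),"mm",round(500*np.linalg.norm(d)))
E
python3 n.py 0 0 0 0 / .31 -.43 .18 -180 / .4545 -.211 .13 -194
```

```text
cmd [   0.171   -0.653    0.227 -165.287] meas [ 0.1713 -0.6526  0.226 ] [ 179.9   -0.  -165.3] F [ 0.3  0.7 -0. ] w 0.0878 t 0.2
shares [-0.382  0.361  0.094] turn 0.171 mm 267
shares [-0.773  0.711  0.194] turn 0.334 mm 534
```

Call:
play_rows([
  [[0,-0.02,0.018,0.005,0.01],[0,-0.07,0.065,0.017,0.03],[0,-0.125,0.12,0.031,0.055],[0,-0.18,0.17,0.045,0.08],[0,-0.235,0.22,0.058,0.105],[0,-0.29,0.27,0.07,0.13],[0,-0.34,0.32,0.084,0.155],[0,-0.38,0.36,0.094,0.17]],
])

```text
time_s: 0.87
tcp_pos: [0.3101, -0.4283, 0.1791]
eef_rot: [180.0, 0.0, -180.0]
contact_force: [0.1, -0.4, -0.8]
gripper_width: 0.0875
gripper_force: 0.0
```

```bash
python3 n.py -.38 .36 .094 .17 / .4545 -.211 .13 -194
```

```text
cmd [   0.3091   -0.4306    0.18   -179.8974] meas [ 0.3101 -0.4283  0.1791] [ 180.    0. -180.] F [ 0.1 -0.4 -0.8] w 0.0875 t 0.87
shares [-0.292  0.439  0.1  ] turn 0.164 mm 268
```

Call:
play_rows([
  [[0,-0.03,0.045,0.01,0.02],[0,-0.075,0.11,0.025,0.045],[0,-0.12,0.18,0.04,0.07],[0,-0.165,0.245,0.056,0.095],[0,-0.21,0.315,0.072,0.12],[0,-0.25,0.375,0.085,0.145],[0,-0.28,0.42,0.096,0.16],[0,-0.292,0.438,0.1,0.164]],
])

```text
time_s: 1.53
tcp_pos: [0.4566, -0.2085, 0.1289]
eef_rot: [180.0, -0.0, 166.1]
contact_force: [0.7, 0.2, 0.0]
gripper_width: 0.0873
gripper_force: 0.0
```

```bash
cat > look.py <<'E'
# look.py name w x y z0: wrist picture, fit of weight near expected place, projected; saves crop
import sys; from h import *
n,w,x,y,z0=sys.argv[1],sys.argv[2],*map(float,sys.argv[3:6])
i=r.camera_info("wrist"); im=r.capture("wrist"); d,t=W[w]
g=disc(x,y,d,z0,z0+t,i)[0]
for b in blobs(im,"brass"):
    if np.hypot(*(b[0]-g))<60:
        p,a=fit(b[0],d,z0,z0+t,i); print("pos",p.round(4),"px",b[0].round(1),"area",b[1],a)
cv2.imwrite(f"pics/{n}.png",cv2.resize(im[:,:,::-1],(768,576),interpolation=cv2.INTER_CUBIC))
E
python3 n.py -.292 .438 .1 .164; python3 look.py wr1 w200 .4545 -.211 0
```

```text
cmd [ 4.547000e-01 -2.114000e-01  1.300000e-01 -1.939922e+02] meas [ 0.4566 -0.2085  0.1289] [180.   -0.  166.1] F [0.7 0.2 0. ] w 0.0873 t 1.53
pos [ 0.4551 -0.2083] px [263.1 183.2] area 1749.5 2007.0703279147856
```

View pics/wr1.png

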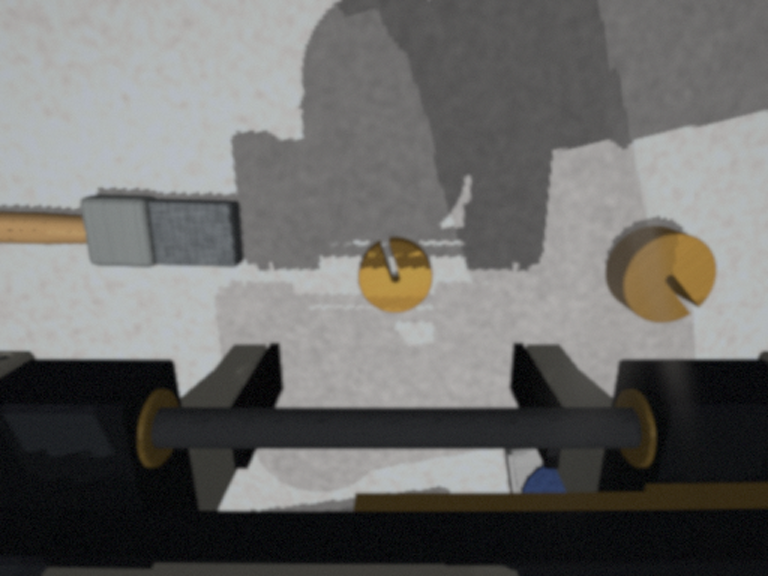

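Wrist picture: w200 sits at (395,274), midway between the fingertips (280 and 515). Its slot points up the picture, so the fingers will close across it. Next I descend.

```bash
python3 n.py 0 0 0 0 / .4551 -.2085 .03 -194
```

```text
cmd [ 4.547000e-01 -2.114000e-01  1.300000e-01 -1.939922e+02] meas [ 0.4568 -0.2084  0.1288] [180.   -0.  166.1] F [ 0.6  2.2 -0.2] w 0.0878 t 1.58
shares [0.001 0.006 0.2  ] turn 0.0 mm 100
```

Call:
play_rows([
  [[0,0,0,0.02,0],[0,0,0,0.06,0],[0,0,0,0.1,0],[0,0,0,0.14,0],[0,0,0,0.18,0],[0,0,0,0.2,0],[0,0,0,0.2,0],[0,0,0,0.2,0]],
])

```text
time_s: 2.25
tcp_pos: [0.4541, -0.212, 0.029]
eef_rot: [-180.0, -0.1, 166.0]
contact_force: [-0.6, 0.9, -0.1]
gripper_width: 0.0876
gripper_force: 0.0
```

```bash
python3 n.py 0 0 .2 0 / .4551 -.2085 .004 -194; python3 look.py wr2 w200 .4551 -.2085 0
```

```text
cmd [ 4.547000e-01 -2.114000e-01  3.000000e-02 -1.939922e+02] meas [ 0.4541 -0.212   0.029 ] [-1.80e+02 -1.00e-01  1.66e+02] F [-0.6  0.9 -0.1] w 0.0876 t 2.25
shares [0.001 0.006 0.052] turn 0.0 mm 26
pos [ 0.4548 -0.2086] px [268.5 229.6] area 4018.5 4484.84913744824
```

Call:
play_rows([
  [[0,0,0.003,0.015,0],[0,0,0.006,0.03,0],[0,0,0.006,0.045,0],[0,0,0.006,0.052,0],[0,0,0.006,0.052,0],[0.3,0,0.006,0.052,0],[0.6,0,0.006,0.052,0],[0.6,0,0.006,0.052,0]],
], squeeze=25)

```text
time_s: 2.97
tcp_pos: [0.4561, -0.2083, 0.0038]
eef_rot: [180.0, 0.0, 166.0]
contact_force: [-0.4, -0.0, 0.2]
gripper_width: 0.073
gripper_force: 0.0
```

Call:
play_rows([
  [[0.7,0,0,0,0],[0.8,0,0,0,0],[0.8,0,0,0,0],[0.8,0,0,0,0],[0.8,0,0,0,0],[0.8,0,0,-0.005,0],[0.8,0,0,-0.015,0],[0.8,0,0,-0.03,0]],
])

```text
time_s: 3.63
tcp_pos: [0.4551, -0.2083, 0.0185]
eef_rot: [-180.0, -0.1, 166.0]
contact_force: [-0.1, 0.3, -1.4]
gripper_width: 0.0454
gripper_force: 25.0
```

```bash
python3 n.py 0 .006 .022 0 / .6592 .0308 .08 -93.4
```

```text
cmd [ 4.554000e-01 -2.085000e-01  1.900000e-02 -1.939922e+02] meas [ 0.4551 -0.2083  0.0185] [-1.80e+02 -1.00e-01  1.66e+02] F [-0.1  0.3 -1.4] w 0.0454 t 3.63
shares [-0.28   0.563 -0.122] turn -1.17 mm 320
```

Call:
play_rows([
  [[0.8,0,0,-0.03,-0.03],[0.8,-0.005,0.01,-0.08,-0.1],[0.8,-0.02,0.04,-0.12,-0.18],[0.8,-0.04,0.08,-0.14,-0.26],[0.8,-0.065,0.13,-0.14,-0.34],[0.8,-0.09,0.18,-0.14,-0.42],[0.8,-0.115,0.23,-0.14,-0.5],[0.8,-0.14,0.28,-0.14,-0.58]],
])

```text
time_s: 4.3
tcp_pos: [0.5582, -0.0883, 0.0895]
eef_rot: [-180.0, 0.0, -143.8]
contact_force: [1.0, 0.0, -2.3]
gripper_width: 0.0454
gripper_force: 25.0
```

```bash
python3 n.py -.14 .28 -.14 -.58 / .6592 .0308 .04 -93.4
```

```text
cmd [ 5.572000e-01 -8.960000e-02  8.900000e-02 -1.441449e+02] meas [ 0.5582 -0.0883  0.0895] [-180.     0.  -143.8] F [ 1.   0.  -2.3] w 0.0454 t 4.3
shares [-0.306  0.076  0.098] turn -0.59 mm 165
```

Call:
play_rows([
  [[0.8,-0.04,0.01,0,-0.083],[0.8,-0.09,0.022,0,-0.166],[0.8,-0.145,0.036,0,-0.249],[0.8,-0.2,0.05,0.01,-0.332],[0.8,-0.25,0.062,0.03,-0.415],[0.8,-0.285,0.071,0.06,-0.498],[0.8,-0.302,0.076,0.09,-0.57],[0.8,-0.306,0.076,0.098,-0.59]],
])

```text
time_s: 4.97
tcp_pos: [0.659, 0.0325, 0.0374]
eef_rot: [179.8, -0.0, -93.0]
contact_force: [-0.2, -0.6, -2.3]
gripper_width: 0.0451
gripper_force: 25.0
```

```bash
python3 n.py -.306 .076 .098 -.59 / .6592 .0308 .015 -93.4
```

```text
cmd [ 6.58900e-01  3.09000e-02  4.00000e-02 -9.34381e+01] meas [0.659  0.0325 0.0374] [179.8  -0.  -93. ] F [-0.2 -0.6 -2.3] w 0.0451 t 4.97
shares [ 0.    -0.001  0.05 ] turn -0.0 mm 25
```

Call:
play_rows([
  [[0.8,0,0,0,0],[0.8,0,0,0.01,0],[0.8,0,0,0.02,0],[0.8,0,0,0.03,0],[0.8,0,0,0.038,0],[0.8,0,0,0.044,0],[0.8,0,0,0.047,0],[0.8,0,0,0.049,0]],
])

```text
time_s: 5.63
tcp_pos: [0.6592, 0.0309, 0.0149]
eef_rot: [180.0, -0.0, -93.5]
contact_force: [0.0, -1.0, -1.8]
gripper_width: 0.0452
gripper_force: 25.0
```

```bash
python3 n.py 0 0 .049 0 / .6592 .0308 .015 -93.4; python3 look.py wr3 w200 .6592 .0308 .011
```

```text
cmd [ 6.58900e-01  3.09000e-02  1.55000e-02 -9.34381e+01] meas [0.6592 0.0309 0.0149] [180.   -0.  -93.5] F [ 0.  -1.  -1.8] w 0.0452 t 5.63
shares [ 0.    -0.001  0.001] turn -0.0 mm 1
pos [0.6583 0.028 ] px [264.1 241.7] area 4639.0 5922.772657942842
```

View pics/wr3.png

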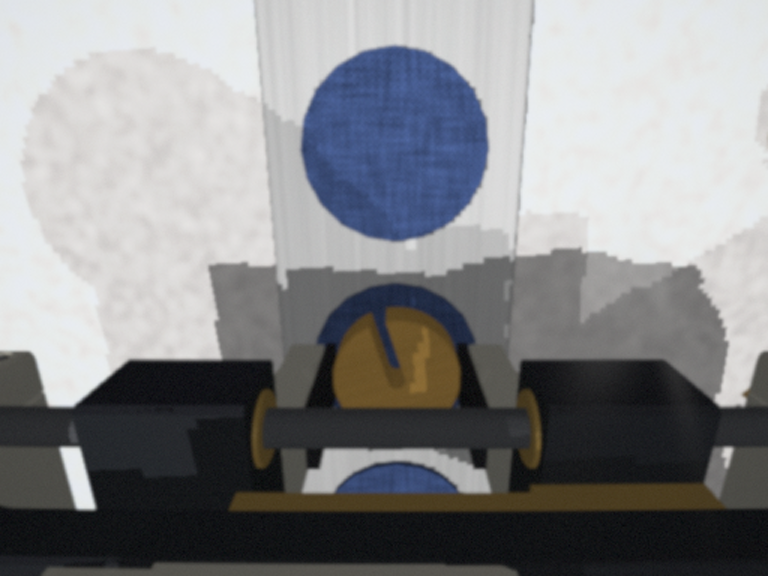

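w200 is held centred over its pad: disc at (397,365), pad edge around it, next pad at (395,143). The wrist still carries about 2 N, so I lower it another millimetre or so until it touches.

Call:
play_rows([
  [[0.8,0,0,0.0005,0],[0.8,0,0,0.001,0],[0.8,0,0,0.0015,0],[0.8,0,0,0.002,0],[0.8,0,0,0.002,0],[0.8,0,0,0.002,0],[0.8,0,0,0.002,0],[0.8,0,0,0.002,0]],
])

```text
time_s: 6.35
tcp_pos: [0.6595, 0.031, 0.0147]
eef_rot: [-180.0, 0.0, -93.4]
contact_force: [-1.5, 0.7, 5.6]
gripper_width: 0.0453
gripper_force: 25.0
```

Contact is felt (5.6 N). Release, then raise.

Call:
play_rows([
  [[0.45,0,0,0,0],[0.4,0,0,0,0],[0.35,0,0,0,0],[0.2,0,0,0,0],[0.2,0,0,-0.02,0],[0.1,0,0,-0.06,0],[0,0,0,-0.11,0],[0,0,0,-0.16,0]],
])

```text
time_s: 7.02
tcp_pos: [0.659, 0.0308, 0.0951]
eef_rot: [179.9, -0.0, -93.4]
contact_force: [0.8, -0.1, 0.2]
gripper_width: 0.0839
gripper_force: 0.0
```

```bash
python3 n.py 0 0 -.158 0 / .4915 -.0500 .12 -56; python3 look.py wr4 w200 .6592 .031 .011
```

```text
cmd [ 6.58900e-01  3.09000e-02  9.45000e-02 -9.34381e+01] meas [0.659  0.0308 0.0951] [179.9  -0.  -93.4] F [ 0.8 -0.1  0.2] w 0.0839 t 7.02
shares [ 0.182  0.325 -0.051] turn -0.436 mm 188
pos [0.6587 0.0322] px [263.4 200.3] area 2570.5 2763.179336769972
```

w200 lies on pad 3 from the balance, about 1.5 mm off centre. In the earlier wrist picture w500's slot points about 31° in the world, so I take it at yaw -149.

```bash
python3 n.py 0 0 0 0 / .4915 -.0510 .12 -149
```

```text
cmd [ 6.58900e-01  3.09000e-02  9.45000e-02 -9.34381e+01] meas [0.6622 0.0313 0.1014] [-1.796e+02  1.000e-01 -9.340e+01] F [2.8 0.4 5.5] w 0.0854 t 7.07
shares [ 0.184  0.324 -0.051] turn 0.646 mm 188
```

Call:
play_rows([
  [[0,0.01,0.02,-0.01,0.08],[0,0.035,0.065,-0.03,0.16],[0,0.065,0.12,-0.045,0.24],[0,0.095,0.175,-0.05,0.32],[0,0.125,0.225,-0.05,0.4],[0,0.15,0.275,-0.05,0.48],[0,0.17,0.305,-0.05,0.56],[0,0.183,0.325,-0.05,0.64]],
])

```text
time_s: 7.73
tcp_pos: [0.4898, -0.0514, 0.1199]
eef_rot: [-180.0, 0.0, -148.8]
contact_force: [-0.1, 0.3, -0.5]
gripper_width: 0.0879
gripper_force: 0.0
```

```bash
python3 n.py .183 .325 -.05 .64 / .4915 -.0510 .05 -149; python3 look.py wr5 w500 .4915 -.051 0
```

```text
cmd [ 4.91200e-01 -5.07000e-02  1.19500e-01 -1.48442e+02] meas [ 0.4898 -0.0514  0.1199] [-180.     0.  -148.8] F [-0.1  0.3 -0.5] w 0.0879 t 7.73
shares [-0.    -0.001  0.139] turn 0.006 mm 70
pos [ 0.4917 -0.0488] px [264.1 192.1] area 3063.5 3426.1706126839854
```

View pics/wr5.png

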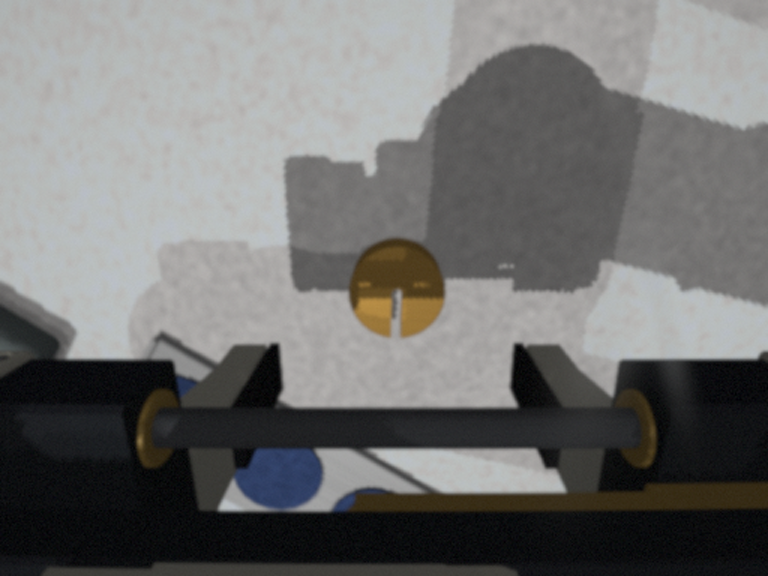

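w500 is at (397,288), midway between the fingers, with its slot straight down the picture. Next I descend and grip.

Call:
play_rows([
  [[0,0,0,0.02,0],[0,-0.002,0.002,0.06,0],[0,-0.003,0.002,0.105,0],[0,-0.003,0.002,0.15,0],[0,-0.003,0.002,0.19,0],[0,-0.003,0.002,0.215,0],[0,-0.003,0.002,0.227,0],[0,-0.003,0.002,0.229,0]],
], squeeze=40)

```text
time_s: 8.45
tcp_pos: [0.4921, -0.0489, 0.003]
eef_rot: [180.0, -0.1, -148.3]
contact_force: [0.6, 0.7, 0.5]
gripper_width: 0.0879
gripper_force: 0.0
```

Call:
play_rows([
  [[0.2,0,0,0,0],[0.3,0,0,0,0],[0.4,0,0,0,0],[0.7,0,0,0,0],[0.7,0,0,0,0],[0.7,0,0,0,0],[0.7,0,0,-0.005,0],[0.7,0,0,-0.02,0]],
])

```text
time_s: 9.12
tcp_pos: [0.491, -0.0492, 0.0138]
eef_rot: [179.9, -0.2, -148.5]
contact_force: [-0.6, -0.6, -6.4]
gripper_width: 0.0551
gripper_force: 40.0
```

```bash
python3 n.py -.003 .002 .209 0 / .6638 .1110 .09 -93.4
```

```text
cmd [ 4.92000e-01 -4.91000e-02  1.50000e-02 -1.48442e+02] meas [ 0.491  -0.0492  0.0138] [ 179.9   -0.2 -148.5] F [-0.6 -0.6 -6.4] w 0.0551 t 9.12
shares [-0.46   0.093 -0.15 ] turn -0.64 mm 247
```

Call:
play_rows([
  [[0.7,-0.005,0,-0.03,-0.08],[0.7,-0.03,0.005,-0.08,-0.16],[0.7,-0.085,0.017,-0.12,-0.24],[0.7,-0.16,0.032,-0.14,-0.32],[0.7,-0.235,0.047,-0.15,-0.4],[0.7,-0.31,0.062,-0.15,-0.48],[0.7,-0.38,0.077,-0.15,-0.56],[0.7,-0.43,0.087,-0.15,-0.64]],
])

```text
time_s: 9.78
tcp_pos: [0.6544, 0.1028, 0.0897]
eef_rot: [-180.0, 0.0, -93.1]
contact_force: [-0.2, 1.0, -5.4]
gripper_width: 0.0554
gripper_force: 40.0
```

```bash
python3 n.py -.43 .087 -.15 -.64 / .6638 .1110 .018 -93.4
```

```text
cmd [ 6.52400e-01  1.00500e-01  9.00000e-02 -9.34381e+01] meas [0.6544 0.1028 0.0897] [-180.     0.   -93.1] F [-0.2  1.  -5.4] w 0.0554 t 9.78
shares [-0.022 -0.021  0.144] turn -0.0 mm 74
```

Call:
play_rows([
  [[0.7,-0.012,-0.011,0.01,0],[0.7,-0.02,-0.02,0.04,0],[0.7,-0.022,-0.021,0.075,0],[0.7,-0.022,-0.021,0.105,0],[0.7,-0.022,-0.021,0.125,0],[0.7,-0.022,-0.021,0.136,0],[0.7,-0.022,-0.021,0.141,0],[0.7,-0.022,-0.021,0.144,0]],
])

```text
time_s: 10.45
tcp_pos: [0.6638, 0.1106, 0.0174]
eef_rot: [180.0, -0.0, -93.5]
contact_force: [-0.8, -0.4, -4.0]
gripper_width: 0.055
gripper_force: 40.0
```

Call:
play_rows([
  [[0.7,0,0,0,0],[0.7,0,0,0,0],[0.7,0,0,0.001,0],[0.7,0,0,0.002,0],[0.7,0,0,0.003,0],[0.7,0,0,0.003,0],[0.7,0,0,0.003,0],[0.7,0,0,0.003,0]],
])

```text
time_s: 11.12
tcp_pos: [0.664, 0.111, 0.0163]
eef_rot: [-180.0, 0.0, -93.4]
contact_force: [-0.9, 0.6, -3.0]
gripper_width: 0.0552
gripper_force: 40.0
```

```bash
python3 n.py -.022 -.021 .147 0 / .6638 .1110 .016 -93.4; python3 look.py wr6 w500 .6638 .1110 .011
```

```text
cmd [ 6.63500e-01  1.10900e-01  1.65000e-02 -9.34381e+01] meas [0.664  0.111  0.0163] [-180.     0.   -93.4] F [-0.9  0.6 -3. ] w 0.0552 t 11.12
shares [-0.    -0.     0.001] turn -0.0 mm 1
pos [0.6575 0.144 ] px [277.5 301.1] area 69.5 8977.985234367894
pos [0.6628 0.103 ] px [264.  238.3] area 6662.0 10073.969256417127
```

Touch is beginning: the load has gone from 5.4 N to about 3 N. A little lower.

Call:
play_rows([
  [[0.7,0,0,0.0005,0],[0.7,0,0,0.001,0],[0.7,0,0,0.0015,0],[0.7,0,0,0.002,0],[0.7,0,0,0.002,0],[0.7,0,0,0.002,0],[0.7,0,0,0.002,0],[0.7,0,0,0.002,0]],
])

```text
time_s: 11.83
tcp_pos: [0.664, 0.1111, 0.0162]
eef_rot: [-180.0, 0.0, -93.4]
contact_force: [-4.1, 0.2, 6.2]
gripper_width: 0.055
gripper_force: 40.0
```

Call:
play_rows([
  [[0.35,0,0,0,0],[0.3,0,0,0,0],[0.25,0,0,0,0],[0.15,0,0,0,0],[0.1,0,0,-0.02,0],[0,0,0,-0.06,0],[0,0,0,-0.11,0],[0,0,0,-0.16,0]],
])

```text
time_s: 12.5
tcp_pos: [0.6638, 0.1108, 0.0961]
eef_rot: [180.0, -0.0, -93.4]
contact_force: [-0.2, 0.4, -0.3]
gripper_width: 0.0868
gripper_force: 0.0
```

```bash
python3 n.py 0 0 -.158 0 / .4975 .0715 .12 -30; python3 look.py wr7 w500 .6638 .111 .011
```

```text
cmd [  0.6635   0.1109   0.0955 -93.4381] meas [0.6638 0.1108 0.0961] [180.   -0.  -93.4] F [-0.2  0.4 -0.3] w 0.0868 t 12.5
shares [ 0.098  0.327 -0.049] turn -0.738 mm 172
pos [0.6633 0.1115] px [263.7 202.2] area 4158.5 4483.065456597833
```

w500 sits within 1 mm of the middle of the far pad. Next is w100.

Call:
play_rows([
  [[0,0.005,0.02,-0.01,-0.08],[0,0.02,0.065,-0.03,-0.16],[0,0.035,0.12,-0.045,-0.24],[0,0.052,0.175,-0.05,-0.32],[0,0.068,0.225,-0.05,-0.4],[0,0.083,0.275,-0.05,-0.48],[0,0.093,0.31,-0.05,-0.56],[0,0.098,0.327,-0.05,-0.64]],
])

```text
time_s: 13.22
tcp_pos: [0.4958, 0.0712, 0.1209]
eef_rot: [-180.0, -0.0, -38.1]
contact_force: [0.3, -0.2, 0.8]
gripper_width: 0.0875
gripper_force: 0.0
```

```bash
python3 n.py .098 .327 -.05 -.64 / .4975 .0715 .06 -30; python3 look.py wr8 w100 .4975 .0715 0
```

```text
cmd [  0.4974   0.0717   0.1205 -38.4341] meas [0.4958 0.0712 0.1209] [-180.    -0.   -38.1] F [ 0.3 -0.2  0.8] w 0.0875 t 13.22
shares [0.    0.    0.121] turn -0.098 mm 61
pos [0.4968 0.0729] px [262. 185.] area 1072.0 1295.1990666994825
```

View pics/wr8.png

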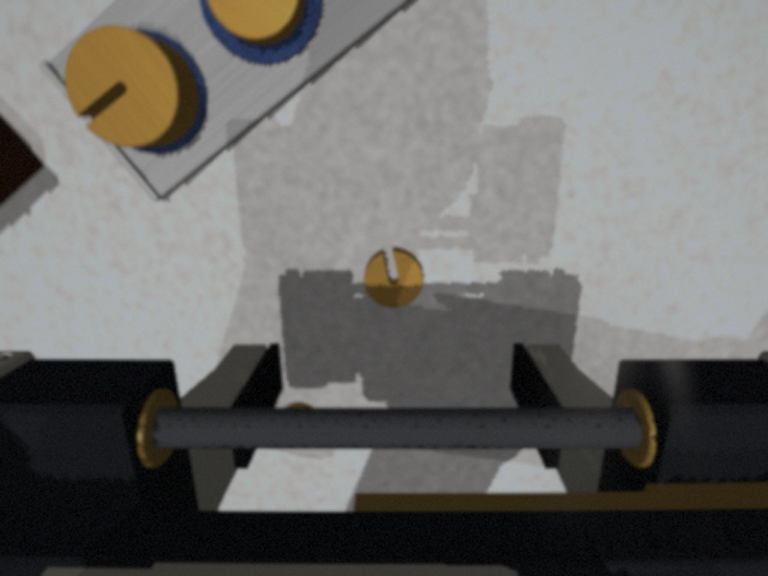

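w100 is at (393,277), between the fingers, with its slot up the picture. The placed w500 and w200 are on their pads. Next I descend and grip.

Call:
play_rows([
  [[0,0,0,0.02,0],[0,-0.001,-0.001,0.06,0],[0,-0.001,-0.001,0.105,0],[0,-0.001,-0.001,0.15,0],[0,-0.001,-0.001,0.19,0],[0.2,-0.001,-0.001,0.217,0],[0.3,-0.001,-0.001,0.23,0],[0.4,-0.001,-0.001,0.233,0]],
], squeeze=20)

```text
time_s: 13.93
tcp_pos: [0.4976, 0.0723, 0.0018]
eef_rot: [179.9, 0.1, -38.6]
contact_force: [-0.1, 0.4, 0.0]
gripper_width: 0.0731
gripper_force: 0.0
```

Call:
play_rows([
  [[0.5,0,0,0,0],[0.6,0,0,0,0],[0.7,0,0,0,0],[0.9,0,0,0,0],[0.9,0,0,0,0],[0.9,0,0,0,0],[0.9,0,0,-0.005,0],[0.9,0,0,-0.02,0]],
])

```text
time_s: 14.6
tcp_pos: [0.497, 0.0722, 0.0132]
eef_rot: [179.9, 0.0, -38.4]
contact_force: [-1.3, -0.2, -0.8]
gripper_width: 0.0354
gripper_force: 20.0
```

```bash
python3 n.py -.001 -.001 .213 0 / .6546 -.0490 .09 -93.4
```

```text
cmd [ 4.97300e-01  7.24000e-02  1.40000e-02 -3.84341e+01] meas [0.497  0.0722 0.0132] [179.9   0.  -38.4] F [-1.3 -0.2 -0.8] w 0.0354 t 14.6
shares [ 0.397 -0.005 -0.152] turn 0.64 mm 213
```

Call:
play_rows([
  [[0.9,0.002,0,-0.03,0.08],[0.9,0.025,0,-0.08,0.16],[0.9,0.08,-0.001,-0.12,0.24],[0.9,0.15,-0.002,-0.14,0.32],[0.9,0.22,-0.003,-0.15,0.4],[0.9,0.29,-0.004,-0.152,0.48],[0.9,0.35,-0.005,-0.152,0.56],[0.9,0.385,-0.005,-0.152,0.64]],
])

```text
time_s: 15.27
tcp_pos: [0.6523, -0.0472, 0.0903]
eef_rot: [-179.9, -0.0, -93.8]
contact_force: [0.2, 0.9, -0.8]
gripper_width: 0.0348
gripper_force: 20.0
```

```bash
python3 n.py .385 -.005 -.152 .64 / .6546 -.0490 .018 -93.4
```

```text
cmd [ 6.49700e-01 -4.53000e-02  9.00000e-02 -9.34381e+01] meas [ 0.6523 -0.0472  0.0903] [-179.9   -0.   -93.8] F [ 0.2  0.9 -0.8] w 0.0348 t 15.27
shares [ 0.007 -0.01   0.144] turn -0.0 mm 72
```

Call:
play_rows([
  [[0.9,0.005,-0.006,0.015,0],[0.9,0.007,-0.01,0.045,0],[0.9,0.007,-0.01,0.08,0],[0.9,0.007,-0.01,0.11,0],[0.9,0.007,-0.01,0.13,0],[0.9,0.007,-0.01,0.14,0],[0.9,0.007,-0.01,0.145,0],[0.9,0.007,-0.01,0.147,0]],
])

```text
time_s: 15.93
tcp_pos: [0.6549, -0.0487, 0.0162]
eef_rot: [-180.0, -0.0, -93.4]
contact_force: [0.3, 0.9, -1.0]
gripper_width: 0.0351
gripper_force: 20.0
```

Call:
play_rows([
  [[0.9,0,0,0,0],[0.9,0,0,0,0],[0.9,0,0,0.001,0],[0.9,0,0,0.002,0],[0.9,0,0,0.003,0],[0.9,0,0,0.003,0],[0.9,0,0,0.003,0],[0.9,0,0,0.003,0]],
])

```text
time_s: 16.6
tcp_pos: [0.6551, -0.0489, 0.0152]
eef_rot: [-180.0, 0.0, -93.4]
contact_force: [-3.3, 0.6, 5.5]
gripper_width: 0.035
gripper_force: 20.0
```

```bash
python3 n.py .007 -.01 .15 0 / .6546 -.0490 .0145 -93.4
```

```text
cmd [ 6.54400e-01 -4.91000e-02  1.50000e-02 -9.34381e+01] meas [ 0.6551 -0.0489  0.0152] [-180.     0.   -93.4] F [-3.3  0.6  5.5] w 0.035 t 16.6
shares [-0.    -0.     0.001] turn -0.0 mm 1
```

Call:
play_rows([
  [[0.55,0,0,0,0],[0.5,0,0,0,0],[0.45,0,0,0,0],[0.3,0,0,0,0],[0.2,0,0,-0.02,0],[0.1,0,0,-0.06,0],[0,0,0,-0.11,0],[0,0,0,-0.16,0]],
])

```text
time_s: 17.27
tcp_pos: [0.6545, -0.049, 0.0956]
eef_rot: [179.9, -0.0, -93.4]
contact_force: [0.3, 0.1, 0.2]
gripper_width: 0.0762
gripper_force: 0.0
```

```bash
python3 n.py 0 0 -.16 0 / .555 .07 .12 -60; python3 look.py wr9 w100 .6546 -.049 .011
```

```text
cmd [ 6.54400e-01 -4.91000e-02  9.50000e-02 -9.34381e+01] meas [ 0.6545 -0.049   0.0956] [179.9  -0.  -93.4] F [0.3 0.1 0.2] w 0.0762 t 17.27
shares [-0.226  0.213 -0.05 ] turn -0.389 mm 157
pos [ 0.6543 -0.0481] px [263.2 199.1] area 1513.0 1683.7665501998272
```

w100 is within 1 mm. Next is w50.

Call:
play_rows([
  [[0,-0.015,0.015,-0.01,-0.03],[0,-0.045,0.042,-0.03,-0.08],[0,-0.075,0.07,-0.045,-0.13],[0,-0.105,0.1,-0.05,-0.18],[0,-0.135,0.127,-0.05,-0.235],[0,-0.165,0.155,-0.05,-0.29],[0,-0.195,0.184,-0.05,-0.34],[0,-0.226,0.213,-0.05,-0.39]],
])

```text
time_s: 17.98
tcp_pos: [0.5548, 0.0709, 0.1202]
eef_rot: [-180.0, -0.0, -59.7]
contact_force: [0.4, 1.0, 0.3]
gripper_width: 0.0878
gripper_force: 0.0
```

```bash
python3 n.py -.226 .213 -.05 -.39 / .4558 .188 .12 -25
```

```text
cmd [  0.5549   0.0701   0.12   -59.9201] meas [0.5548 0.0709 0.1202] [-180.    -0.   -59.7] F [0.4 1.  0.3] w 0.0878 t 17.98
shares [-0.303  0.053  0.   ] turn -0.406 mm 154
```

Call:
play_rows([
  [[0,-0.04,0.007,0,-0.06],[0,-0.09,0.016,0,-0.12],[0,-0.14,0.025,0,-0.18],[0,-0.19,0.033,0,-0.24],[0,-0.24,0.042,0,-0.3],[0,-0.275,0.048,0,-0.36],[0,-0.297,0.052,0,-0.4],[0,-0.303,0.053,0,-0.406]],
])

```text
time_s: 18.65
tcp_pos: [0.4557, 0.1894, 0.1204]
eef_rot: [-179.9, -0.0, -24.8]
contact_force: [0.6, 0.4, -0.6]
gripper_width: 0.0876
gripper_force: 0.0
```

```bash
python3 n.py -.303 .053 0 -.406 / .4565 .1885 .004 -25; python3 look.py wr10 w50 .456 .188 0
```

```text
cmd [  0.4561   0.1879   0.12   -25.0269] meas [0.4557 0.1894 0.1204] [-179.9   -0.   -24.8] F [ 0.6  0.4 -0.6] w 0.0876 t 18.65
shares [ 0.    -0.001  0.232] turn -0.0 mm 116
pos [0.4558 0.1898] px [264. 185.] area 585.5 748.5275260851486
```

View pics/wr10.png

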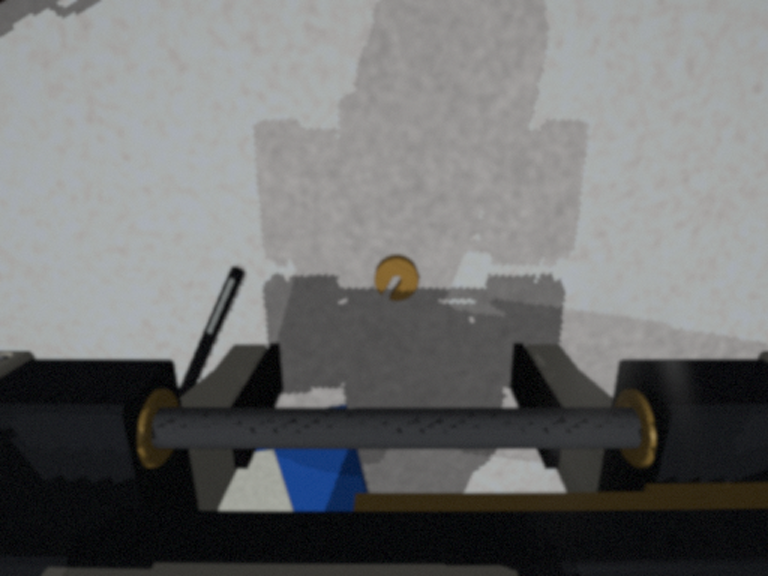

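w50 is at (396,278) between the fingers. Its slot points down and slightly left, clear of both contact points, and the pen lies outside the fingers. Next I descend and grip.

Call:
play_rows([
  [[0,0,0,0.02,0],[0,-0.001,-0.001,0.06,0],[0,-0.002,-0.002,0.105,0],[0.1,-0.002,-0.002,0.15,0],[0.2,-0.002,-0.002,0.19,0],[0.3,-0.002,-0.002,0.216,0],[0.4,-0.002,-0.002,0.229,0],[0.5,-0.002,-0.002,0.232,0]],
], squeeze=15)

```text
time_s: 19.37
tcp_pos: [0.4556, 0.1881, 0.002]
eef_rot: [179.8, 0.1, -25.2]
contact_force: [-0.5, 0.8, 0.0]
gripper_width: 0.0602
gripper_force: 0.0
```

Call:
play_rows([
  [[0.6,0,0,0,0],[0.7,0,0,0,0],[0.8,0,0,0,0],[0.95,0,0,0,0],[0.95,0,0,0,0],[0.95,0,0,0,0],[0.95,0,0,0,0],[0.95,0,0,-0.01,0]],
])

```text
time_s: 20.03
tcp_pos: [0.4556, 0.1892, 0.0083]
eef_rot: [180.0, 0.0, -25.0]
contact_force: [0.1, -0.1, 0.3]
gripper_width: 0.0259
gripper_force: 15.0
```

```bash
python3 n.py -.002 -.002 .222 0 / .555 .03 .1 -60
```

```text
cmd [ 4.55600e-01  1.89300e-01  9.00000e-03 -2.50269e+01] meas [0.4556 0.1892 0.0083] [180.   0. -25.] F [ 0.1 -0.1  0.3] w 0.0259 t 20.03
shares [ 0.315  0.205 -0.182] turn 0.407 mm 209
```

Call:
play_rows([
  [[0.95,0.005,0.003,-0.04,0.04],[0.95,0.03,0.02,-0.1,0.09],[0.95,0.075,0.05,-0.14,0.14],[0.95,0.125,0.08,-0.165,0.2],[0.95,0.175,0.115,-0.18,0.25],[0.95,0.225,0.147,-0.182,0.3],[0.95,0.27,0.176,-0.182,0.355],[0.95,0.315,0.205,-0.182,0.407]],
])

```text
time_s: 20.7
tcp_pos: [0.5558, 0.0286, 0.1001]
eef_rot: [-180.0, 0.0, -60.3]
contact_force: [-0.4, -0.5, -1.1]
gripper_width: 0.0261
gripper_force: 15.0
```

```bash
python3 n.py .315 .205 -.182 .407 / .6500 -.1293 .08 -93.4
```

```text
cmd [ 5.5490e-01  2.9800e-02  1.0000e-01 -6.0006e+01] meas [0.5558 0.0286 0.1001] [-180.     0.   -60.3] F [-0.4 -0.5 -1.1] w 0.0261 t 20.7
shares [ 0.371 -0.006  0.04 ] turn 0.389 mm 186
```

Call:
play_rows([
  [[0.95,0.04,-0.001,0,0.05],[0.95,0.1,-0.002,0,0.11],[0.95,0.17,-0.003,0,0.17],[0.95,0.235,-0.004,0.01,0.23],[0.95,0.295,-0.005,0.02,0.29],[0.95,0.34,-0.006,0.03,0.34],[0.95,0.365,-0.006,0.038,0.38],[0.95,0.371,-0.006,0.04,0.389]],
])

```text
time_s: 21.37
tcp_pos: [0.6506, -0.1314, 0.0783]
eef_rot: [179.9, -0.0, -93.8]
contact_force: [0.5, 0.0, -0.4]
gripper_width: 0.0262
gripper_force: 15.0
```

```bash
python3 n.py .371 -.006 .04 .389 / .6500 -.1293 .0165 -93.4; python3 - <<'E'
from h import *
i=r.camera_info("wrist");im=r.capture("wrist")
for b in blobs(im,"blue"): print(b[0].round(1),b[1],[x.round(4) if hasattr(x,'round') else x for x in fit(b[0],.064,.008,.011,i)])
cv2.imwrite("pics/wr11.png",cv2.resize(im[:,:,::-1],(768,576)))
E
```

```text
cmd [ 6.50200e-01 -1.29400e-01  8.00000e-02 -9.34381e+01] meas [ 0.6506 -0.1314  0.0783] [179.9  -0.  -93.8] F [ 0.5  0.  -0.4] w 0.0262 t 21.37
shares [-0.     0.001  0.127] turn -0.0 mm 64
[264.2 308.5] 1138.5 [array([ 0.6562, -0.0296]), 3539.5423580550123]
[264.1 267.9] 382.5 [array([ 0.6535, -0.0708]), 4065.666527763242]
[263.9 201.8] 4166.5 [array([ 0.6498, -0.1301]), 5002.515320073813]
```

View pics/wr11.png

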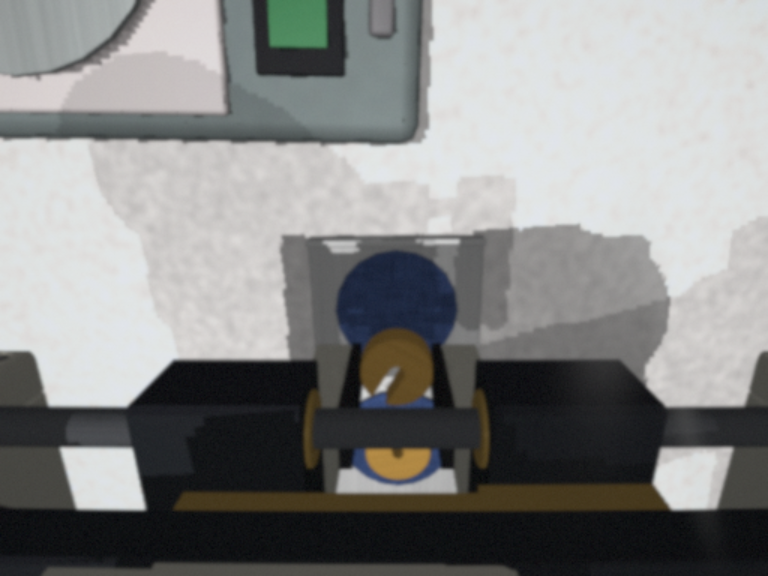

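w50, at (397,366), is lined up with the last pad, at (396,305). The balance edge at row 140 is well clear. Lowering.

Call:
play_rows([
  [[0.95,0,0,0.01,0],[0.95,0,0.001,0.035,0],[0.95,0,0.001,0.065,0],[0.95,0,0.001,0.09,0],[0.95,0,0.001,0.11,0],[0.95,0,0.001,0.12,0],[0.95,0,0.001,0.124,0],[0.95,0,0.001,0.126,0]],
])

```text
time_s: 22.08
tcp_pos: [0.6502, -0.1289, 0.0164]
eef_rot: [180.0, -0.0, -93.4]
contact_force: [-0.3, -0.1, -0.7]
gripper_width: 0.0262
gripper_force: 15.0
```

Call:
play_rows([
  [[0.95,0,0,0,0],[0.95,0,0,0,0],[0.95,0,0,0.001,0],[0.95,0,0,0.002,0],[0.95,0,0,0.003,0],[0.95,0,0,0.003,0],[0.95,0,0,0.003,0],[0.95,0,0,0.003,0]],
])

```text
time_s: 22.75
tcp_pos: [0.6504, -0.1292, 0.0153]
eef_rot: [-180.0, -0.0, -93.4]
contact_force: [-0.3, 0.0, 0.3]
gripper_width: 0.0259
gripper_force: 15.0
```

```bash
python3 n.py 0 .001 .129 0 / .65 -.1293 .0145 -93.4
```

```text
cmd [ 6.49800e-01 -1.29400e-01  1.55000e-02 -9.34381e+01] meas [ 0.6504 -0.1292  0.0153] [-180.    -0.   -93.4] F [-0.3  0.   0.3] w 0.0259 t 22.75
shares [-0.    -0.     0.002] turn -0.0 mm 1
```

Call:
play_rows([
  [[0.95,0,0,0.0005,0],[0.95,0,0,0.001,0],[0.95,0,0,0.0015,0],[0.95,0,0,0.002,0],[0.95,0,0,0.002,0],[0.95,0,0,0.002,0],[0.95,0,0,0.002,0],[0.95,0,0,0.002,0]],
])

```text
time_s: 23.42
tcp_pos: [0.6503, -0.1293, 0.0152]
eef_rot: [-180.0, -0.0, -93.4]
contact_force: [-4.3, 0.7, 8.8]
gripper_width: 0.0259
gripper_force: 15.0
```

Contact. Release gently and rise straight up.

Call:
play_rows([
  [[0.68,0,0,0,0],[0.64,0,0,0,0],[0.58,0,0,0,0],[0.45,0,0,0,0],[0.4,0,0,-0.02,0],[0.4,0,0,-0.06,0],[0.4,0,0,-0.11,0],[0.4,0,0,-0.16,0]],
])

```text
time_s: 24.08
tcp_pos: [0.6498, -0.1293, 0.0951]
eef_rot: [179.9, -0.0, -93.4]
contact_force: [0.4, -0.4, 0.2]
gripper_width: 0.0523
gripper_force: 0.0
```

```bash
python3 n.py 0 0 -.158 0 / .50 -.05 .25 -93.4; python3 look.py wr12 w50 .65 -.1293 .011
```

```text
cmd [  0.6498  -0.1294   0.0945 -93.4381] meas [ 0.6498 -0.1293  0.0951] [179.9  -0.  -93.4] F [ 0.4 -0.4  0.2] w 0.0523 t 24.08
shares [-0.14   0.308 -0.311] turn -0.0 mm 230
pos [ 0.6495 -0.129 ] px [263.3 198.4] area 835.5 978.3729100662749
```

Move clear and take a last look.

Call:
play_rows([
  [[0.4,0,0,-0.04,0],[0.4,-0.01,0.02,-0.1,0],[0.4,-0.03,0.07,-0.15,0],[0.4,-0.06,0.13,-0.2,0],[0.4,-0.09,0.19,-0.25,0],[0.4,-0.12,0.25,-0.29,0],[0.4,-0.135,0.29,-0.31,0],[0.4,-0.14,0.3,-0.31,0]],
])

```text
time_s: 24.8
tcp_pos: [0.5032, -0.0494, 0.2531]
eef_rot: [-179.7, 0.1, -93.4]
contact_force: [0.4, 0.0, -0.4]
gripper_width: 0.0527
gripper_force: 0.0
```

```bash
python3 - <<'E'
from h import *
im=r.capture("side"); cv2.imwrite("pics/side1.png",cv2.resize(im[:,:,::-1],(800,600),interpolation=cv2.INTER_CUBIC))
E
```

```text
(no output)
```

View pics/side1.png

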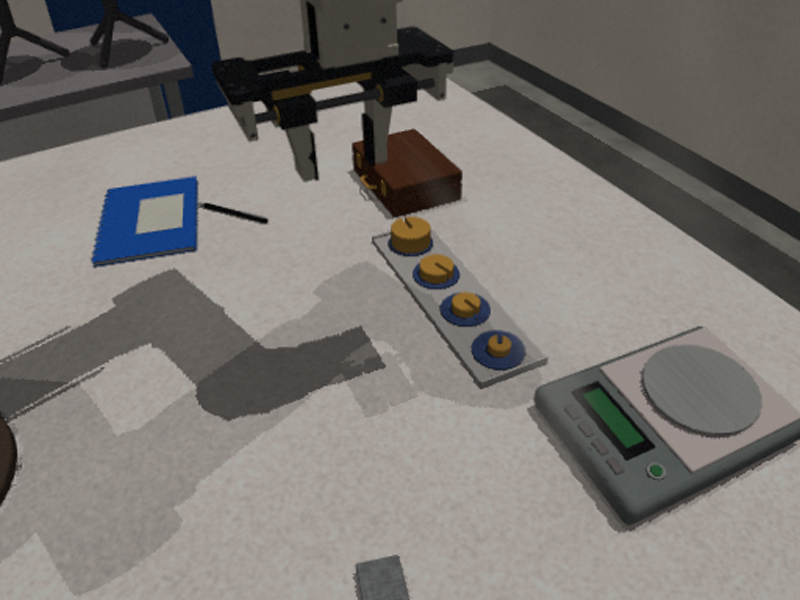

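All four weights lie flat and centred, in order: w50 at (499,346) next to the balance, w100 (466,305), w200 (437,270) and w500 (411,235) farthest from it. The robot is clear.

```bash
python3 -c "
from plant import r
print(r.close_job())"
```

```text
the job is handed in; nothing more can be done
None
```

The job is handed in: the four weights lie flat on the pads, each within about 2 mm of the middle, running 50, 100, 200 and 500 g outward from the balance, which was not touched.

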